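Clamp the mended toy paddle in the lever press

TASK

The red toy paddle has just been mended and must go in the blue lever press. Take the yellow toy bus off the press bed and stand it on its wheels, well inside the green bin; then pull the paddle out from under the low rack and lay it flat and square across the wooden bed, handle sticking out to either side, the yellow dot on its blade at the middle of the bed under the rubber pad. Let go of it, then press the red lever down until the catch holds it down by itself with the pad gripping the blade; do not move or tip the cup, bottle, tin, jar, tape or books around.

Things in the scene. Friction and masses are not known exactly. Their poses are not given: they have to be found in the camera images.
- press: blue lever press, fixed; base x from -120 to 155, 90 (y) x 14 mm. Origin under the bed's centre; x runs from the lever's grip end to its hinge, y across the bed. Cheeks (outer faces y = +-38, 109 tall) hold the hinge pin at x = 130, z = 85 mm. A post at x = -102 (28 wide, 66 tall), below the grip, holds the catch's sprung ball. Lever up: 80 mm between bed and pad
- press_bed (a point): centre of the top of the press's wooden bed, 30 mm above the table, right under the rubber pad; the bed measures 90 (press x) x 100 (press y) mm; same axes as the press
- press_arm (a joint): angle of the press lever in rad: 0 sprung up (28.6 degrees above level), 0.5 fully down and level. The spring pushes it up (3 N at the grip; about 12 N near the end as a tongue passes the catch's ball at 0.42 to 0.46); beyond that the detent holds it at 0.5. The lever bar is 26 mm wide, 14 thick
- press_grip (a point): centre of the top face of the lever's red grip (62 mm long, 36 wide, 24 thick), 225 mm from the hinge pin: press here from above. It moves on an arc about the hinge pin, ending 97 mm above the table
- press_pad: black rubber pad (36 x 30 mm) under the lever, sprung, 12 mm of give; origin at the centre of its lower face, 130 mm from the hinge
- bus: yellow toy bus, 130 (x) x 42 (y) x 44 (z) mm; origin at the centre of its underside. It starts lying across the press bed, one end under the lever, the other sticking out to a side
- bin: green open bin, fixed, outside 170 (x) x 200 (y) x 55 tall, walls and floor 5 mm; origin at the centre of its underside. The bus fits lengthwise along the bin's y
- rack: low wooden rack, fixed, 130 (x, deep) x 200 (y) mm; its board lies 43 to 55 mm above the table on two side walls, open to the front (-x) and back; cartons up to 131 mm high stand on its rear part (x from -3 mm on). Origin at the table under its centre
- paddle: toy paddle, 18 mm thick: red blade 90 (x) x 56 (y) mm with a yellow dot at its middle, and a wooden handle 26 mm wide that runs from the blade to x = +120. Origin at the underside of the blade's centre, under the dot. It starts flat on the table, handle and part of the blade under the rack, 55 to 65 mm of the blade sticking out in front
- paddle_grip (a point): point on the paddle handle to hold it by, 78 mm from the blade's centre, at half thickness
- cup: blue ceramic cup, 62 mm across, 85 tall; bystander; origin at the centre of its underside
- glue: white glue bottle with orange cap, 52 mm across, 120 tall; bystander; origin at the centre of its underside
- tin: food tin with paper label, 60 mm across, 70 tall; bystander; origin at the centre of its underside
- jar: glass jar with red cap, 62 mm across, 90 tall; bystander; origin at the centre of its underside
- tape: roll of clear tape lying flat, 64 mm across, 40 tall; bystander; origin at the centre of its underside
- books: stack of three books, 130 x 190 mm, 66 tall; bystander; origin at the centre of its underside
There are look-alikes about, which are no part of the job. There is more than one size of the bus; the job needs the smaller.

How it is judged:
On the way, in this order (a step that is already met when the one before it is completed fails the run):
1. the bus stands in the green bin, let go (horizontal distance between bus and bin below 0.07 m and z of bus in the frame of bin below 0.015 m and angle between bus's own z axis and vertical below 0.2 rad and contact force between bus and the fingers below 0.1 N), for 0.2 s.
2. the paddle lies let go on the bed, dot under the pad, the lever still up (horizontal distance between paddle and press_bed below 0.018 m and z of paddle in the frame of press_bed between -0.006 and 0.006 m and angle between paddle's own z axis and vertical below 0.1 rad and angle between the x axis of paddle and the y axis of press, either way round below 0.26 rad and contact force between paddle and the fingers below 0.1 N and value of joint press_arm below 0.2 rad), for 0.2 s.
At the end, for the whole second after the job is handed in: Lever stays down (over 0.465 rad), pad pressing the blade (over 1 N); paddle flat on the bed (6 mm, 0.1 rad), dot within 18 mm of its centre, square within 0.26 rad; bus upright (0.2 rad) on the bin floor (rel z under 15 mm), within 70 mm of its middle; both released, at rest (all of step 1 and value of joint press_arm above 0.465 rad and contact force between press_pad and paddle above 1 N and horizontal distance between paddle and press_bed below 0.018 m and z of paddle in the frame of press_bed between -0.006 and 0.006 m and angle between paddle's own z axis and vertical below 0.1 rad and angle between the x axis of paddle and the y axis of press, either way round below 0.26 rad and contact force between paddle and the fingers below 0.1 N and linear speed of each of paddle, bus below 0.02 m/s); the robot touches nothing.
It fails at once if a bystander (cup, glue, tin, jar, tape, books) moved over 30 mm or tipped over 0.4 rad (distance of any of cup, glue, tin, jar, tape, books from where it was at the start of the episode above 0.03 m or angle between any of cup, glue, tin, jar, tape, books's own z axis and vertical above 0.4 rad).
It also fails if it takes over 72 s, if anything falls off the work surface, if the arm or the gripper's body presses on something with over 40 N, if the wrist force passes 120 N, or if a joint passes its speed limit or range.

ROBOT

A 7-joint arm with a two-finger parallel gripper is mounted at the origin on the work surface. World frame = base frame: x ahead of the robot, y to its left, z up, the work surface at z = 0. Lengths are in m, angles in rad, forces in N, time in s.
With the tool pointing down it reaches from about 0.4 to 0.85 m from the base axis. Payload 10.4 kg.
Tool frame: the origin (TCP) lies at the very end of the fingers, on their centre line; the grasp point (between the pads) lies 19 mm behind it; z points along the fingers, y is the line along which they close (so a half turn about z gives the same grasp; the last joint's range is limited). The gripper opens to 87 mm and grips with 3 to 60 N. Pads are 19 mm wide; open, the fingers measure 117 mm over their backs; the gripper's body (75 mm by 190 mm) begins 51 mm behind the grasp point.
Start: joints at [1.163, 0.332, -0.065, 1.46, 0.022, 1.35, -0.088], TCP at [0.235, -0.579, 0.223] pointing down, gripper open.
Joint ranges: [-2.6, 2.6], [-0.5, 2.12], [-1.47, 1.34], [0.16, 2.42], [-1.27, 4.41], [0.06, 2.06], [-2.6, 2.6]. Speed limits (rad/s): [2.22, 2.22, 2.79, 2.79, 3.14, 3.14, 3.14].

INTERFACE

Orientations are given as a unit quaternion [x, y, z, w].
In Python, from bench import * gives the robot as it stands.
- The arm moves only by the tool carry_out, never from a script. Its argument "deltas" is a list of rows, each an object with "hand": the finger opening in mm, from 0 to 87; "dp": the shift along the tool's x, y, z each as a share of 250 mm, from -1 to 1, a list of three; "spin": the turn about the tool's z as a share of pi rad, from -1 to 1. In form: [{"hand": hand, "dp": [dx, dy, dz], "spin": spin}, ...]. A call has 1 to 20 rows; each row is the pose to reach, as a shift and turn from the pose commanded when the call began, along the tool's axes at that moment, turning the shorter way round; what a row does not reach only later rows make up. A row lasts 1/10 s, in which the tool goes at most 50 mm and 8.59 degrees, less where a joint would pass 70% of its speed; a pose out of reach is approached as far as the arm can. A call with a number of a shift or a turn outside -1 to 1 is refused whole. A call with a gripper value outside its range is refused whole. The fingers move at their own pace and stop on an object; "force" is the grip in N (left out, the last holds). Time passes only in rows, so rows that repeat a pose let the fingers close. It gives the time, the measured TCP pose, the force, the opening and the grip force at its end, in the units of the state.
- read_state(): the state, without advancing time (a new reading comes with each control period).
- camera(name): name is "scene" or "top" or "wrist"; returns the picture (420x560x3 uint8, red, green, blue); there is no depth.
- get_calibration(name): a dict with "fx", "fy", "cx", "cy" (pixels), "R" (3x3) and "t" (3): a world point X has camera coordinates R X + t; the wrist camera has in their place "mount" (4x4, takes a point from camera to tool coordinates, whose origin is the TCP and whose axes are the flange's). Camera axes: x right, y down, z forward; pixel columns grow to the right and rows downward; lengths in m; the calibration is good to about 2 mm. A picture is of the moment at which its call begins: read the wrist's pose just before it. get_calibration takes no time and is no camera call.
- close_job(): hands the job in; it is judged then, once.
The state is a dict: "time": time; "joint_positions": joint angles; "joint_vel": joint speeds; "joint_torque": joint torques, N m; "ee_pos": TCP position; "eef_rot": TCP orientation; "ft_force": force on the tool from outside, world axes, zero at the start; "torque": the same for the moment, N m; "width": finger opening in m; "grip_force": force on a finger pad.
Only numpy, scipy, OpenCV 4.12 (cv2) and the standard library are available. Lean on these libraries where they do the work, as an engineer would, in place of code of your own. Each camera call takes 0.05 s, during which the arm holds its last target. There are 200 camera calls.

## Working session

There is one attempt and no reset: what is moved stays moved. The work goes in short steps, Python scripts to look and compute and a tool call to move; the robot and the scene stay as the last step left them, time stands still between calls to the robot, and variables do not carry over. Pictures are saved under pics/ and viewed, at most 10 in all, crops included, and the job is handed in when it is done.

Besides the shell and the picture viewer there is one more tool, called after ">>>" by a JSON object that holds its "op" and its "data". carry_out: Moves the arm, as the interface text tells. Its arguments: {"type":"object","properties":{"deltas":{"type":"array","items":{"type":"object","properties":{"hand":{"type":"number"},"dp":{"type":"array","items":{"type":"number","minimum":-1,"maximum":1}},"spin":{"type":"number","minimum":-1,"maximum":1}}}},"force":{"type":"number"}},"required":["deltas"]}

```bash
mkdir -p pics; ls
python3 - <<'E'
from bench import *
import cv2
s=read_state();print({k:s[k] for k in('time','ee_pos','eef_rot','width')})
for n in('top','scene'):
    im=camera(n);cv2.imwrite(f'pics/{n}0.png',cv2.resize(im[:,:,::-1],(800,600),interpolation=cv2.INTER_CUBIC))
    cv2.imwrite(f'pics/raw_{n}0.png',im[:,:,::-1])
    c=get_calibration(n);print(n,c)
print(get_calibration('wrist'))
E
```

```text
pics
{'time': 0.0, 'ee_pos': array([ 0.2344529 , -0.57892982,  0.22175001]), 'eef_rot': array([ 9.81546650e-01,  1.91221466e-01, -1.72725784e-04, -7.03723115e-04]), 'width': 0.08683513077507711}
top {'fx': 407.55658062574025, 'fy': 407.55658062574025, 'cx': 275.9410739235902, 'cy': 205.28006285477326, 'R': array([[ 1.79586438e-02, -9.99838297e-01, -9.31041186e-04],
       [-9.93764108e-01, -1.77470349e-02, -1.10081518e-01],
       [ 1.10047195e-01,  2.90215009e-03, -9.93922126e-01]]), 't': array([0.09703035, 0.51060742, 1.3386997 ])}
scene {'fx': 446.3607389078814, 'fy': 446.3607389078814, 'cx': 280.172367068484, 'cy': 209.78422219564018, 'R': array([[ 0.32129081,  0.94671269, -0.02252314],
       [ 0.55664645, -0.20804646, -0.80427694],
       [-0.76610505,  0.24586937, -0.59382767]]), 't': array([-0.24303253, -0.15034342,  1.94377745])}
{'fx': 343.87649256159364, 'fy': 343.87649256159364, 'cx': 283.1967056686144, 'cy': 209.05347909818505, 'mount': array([[-4.55937284e-04, -9.65027906e-01, -2.62146779e-01,
         7.25687172e-02],
       [ 9.99999896e-01, -4.43417122e-04, -1.06914686e-04,
        -4.59498199e-04],
       [-1.30647148e-05, -2.62146800e-01,  9.65028007e-01,
        -1.61910414e-01],
       [ 0.00000000e+00,  0.00000000e+00,  0.00000000e+00,
         1.00000000e+00]])}
```

View pics/top0.png

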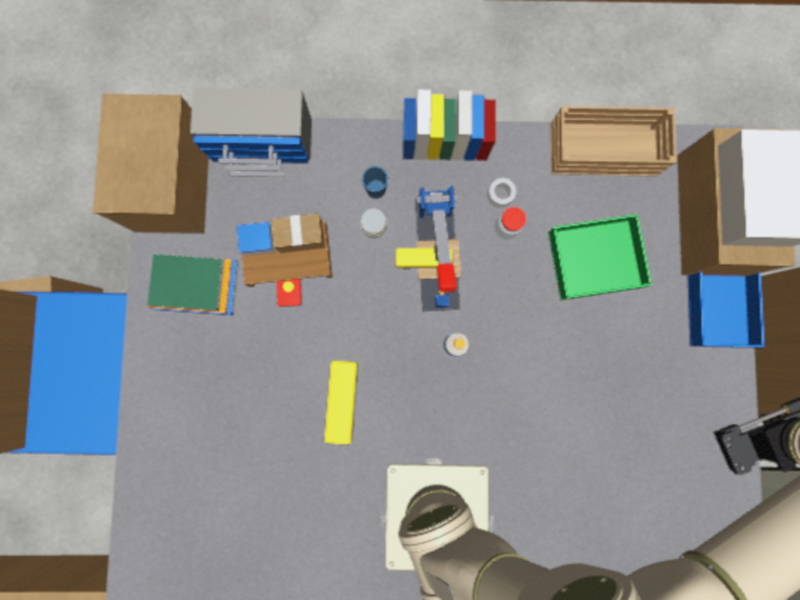

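View pics/scene0.png

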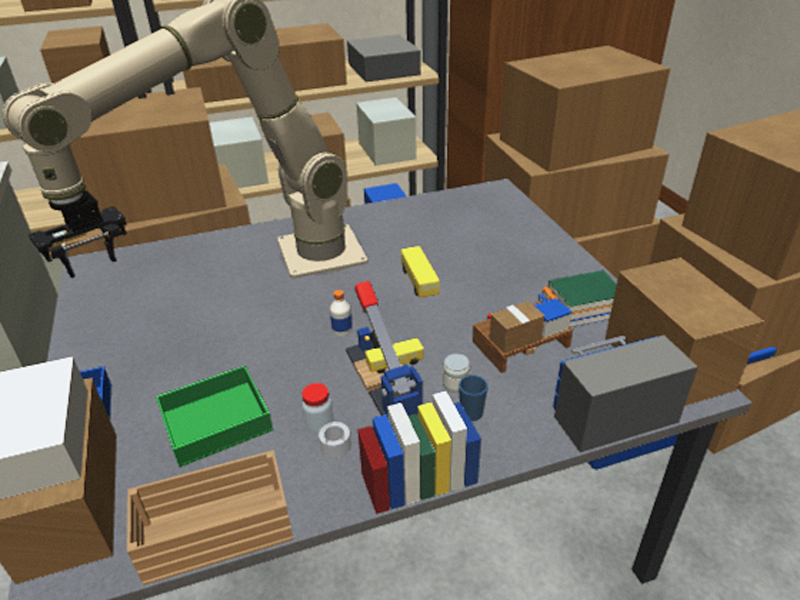

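The top view shows two yellow buses. One is at (341,402), about 80 px long, standing free on the table. The other is at about (415-455,258), lying across the press bed under the lever, and is the smaller and the one meant. The bin is at (600,257). The rack is at (287,250), with the red blade and yellow dot at (289,290). I'll confirm these in an enlarged crop.

Run:
```python
import cv2
im=cv2.imread('pics/raw_top0.png')
a=im[115:250,160:360]
cv2.imwrite('pics/crop1.png',cv2.resize(a,(800,540),interpolation=cv2.INTER_CUBIC))
```

```text
(no output)
```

View pics/crop1.png

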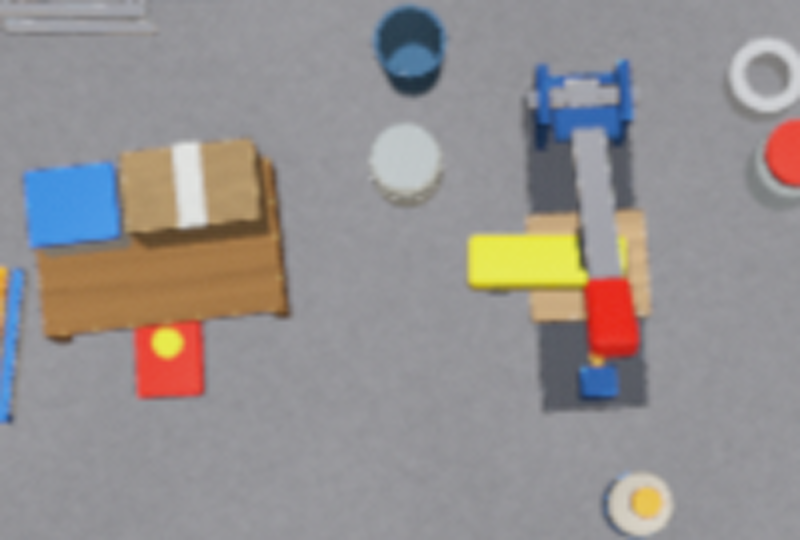

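The crop shows:
- The bus lies across the bed, its left end at crop (470,261) and its right end at (627,258), under the grey lever.
- The bed corners are at (527,213), (643,210), (650,317) and (532,321).
- The paddle's dot is at (167,342) and its front edge at y≈397.

The other yellow bus, the long one at top (341,402), is the look-alike. Next I'll work out positions.

```bash
cat > h.py <<'E'
from bench import *
import numpy as np, cv2
from scipy.spatial.transform import Rotation as Rn
def ray(n,uv,z,c=None):
    c=c or get_calibration(n); R=np.array(c['R']);t=np.array(c['t'])
    d=R.T@[(uv[0]-c['cx'])/c['fx'],(uv[1]-c['cy'])/c['fy'],1]; o=-R.T@t
    return o+d*(z-o[2])/d[2]
def proj(n,X,c=None):
    c=c or get_calibration(n); p=np.array(c['R'])@X+c['t']
    return [c['fx']*p[0]/p[2]+c['cx'],c['fy']*p[1]/p[2]+c['cy']]
def tool(X,yaw_y=None,cmd=None):
    """dp shares to bring TCP to X; spin share so that tool y points along world heading yaw_y (mod pi)"""
    s=read_state(); R=Rn.from_quat(s['eef_rot']).as_matrix()
    dp=R.T@(np.array(X)-s['ee_pos'])/.25; sp=0
    if yaw_y is not None:
        v=R.T@[np.cos(yaw_y),np.sin(yaw_y),0]; a=np.arctan2(-v[0],v[1]); a=(a+np.pi/2)%np.pi-np.pi/2; sp=a/np.pi
    print('pos',s['ee_pos'].round(4),'dp',dp.round(4),'spin',round(sp,4))
E
python3 - <<'E'
from h import *
C=lambda x,y:(160+x/4-.3,115+y/4-.3)
Z=lambda x,y:(x/1.4286,y/1.4286)
P=lambda l,uv,z:print(l,ray('top',uv,z)[:2].round(4))
for p in((527,213),(643,210),(650,317),(532,321)):P('bed',C(*p),.03)
for p in((543,411),(648,405)):P('base',C(*p),.014)
for p in((470,235),(469,287),(627,236),(627,282)):P('bus',C(*p),.074)
P('dot',C(167,342),.018)
for p in((137,398),(203,396)):P('blade',C(*p),.018)
for p in((45,338),(287,315),(270,160)):P('rack',C(*p),.055)
for p in((550,228),(636,215),(650,283),(563,299)):P('bin',Z(*p),.055)
for n,p,z in(('cup',(410,38),.085),('tin',(406,158),.07),('tape',(767,75),.04),('jar',(800,155),.09),('glue',(645,502),.12)):P(n,C(*p),z)
for p in((158,254),(222,257),(237,314),(149,307)):P('books',Z(*p),.066)
for p in((588,280),(630,280),(638,352),(592,356)):P('grip',C(*p),.18)
E
```

```text
bed [0.6366 0.056 ]
bed [ 0.6409 -0.0421]
bed [ 0.5497 -0.0485]
bed [0.5445 0.0505]
base [0.4702 0.0396]
base [ 0.4769 -0.049 ]
bus [0.6085 0.1038]
bus [0.5655 0.1038]
bus [ 0.6099 -0.0245]
bus [ 0.5719 -0.0248]
dot [0.5227 0.3586]
blade [0.4747 0.3821]
blade [0.4774 0.3265]
rack [0.5198 0.4522]
rack [0.5425 0.2535]
rack [0.6726 0.2716]
bin [ 0.6653 -0.2541]
bin [ 0.6998 -0.4552]
bin [ 0.5401 -0.483 ]
bin [ 0.4995 -0.282 ]
cup [0.7697 0.156 ]
tin [0.6727 0.1577]
tape [ 0.757  -0.1454]
jar [ 0.6761 -0.1629]
glue [ 0.3923 -0.0355]
books [0.5858 0.651 ]
books [0.5814 0.5034]
books [0.4508 0.4626]
books [0.4632 0.6638]
grip [0.5557 0.0147]
grip [ 0.5562 -0.0168]
grip [ 0.502  -0.0231]
grip [0.4984 0.0112]
```

Bed centre is about (0.593, 0.004), with the press yawed about 0.055 rad. The bus measures 128 x 43 mm with its top centre near (0.588, 0.040), which matches the small bus. The bin centre is about (0.601, -0.369), yawed about 0.19 rad. The paddle dot is about (0.523, 0.354). I'm moving now.

>>> {"op": "carry_out", "data": {"deltas": [{"hand":87,"dp":[1,-0.825,-0.2],"spin":-0.384},{"hand":87,"dp":[1,-0.825,-0.2],"spin":-0.384},{"hand":87,"dp":[1,-0.825,-0.2],"spin":-0.384},{"hand":87,"dp":[1,-0.825,-0.2],"spin":-0.384},{"hand":87,"dp":[1,-0.825,-0.2],"spin":-0.384},{"hand":87,"dp":[1,-0.825,-0.2],"spin":-0.384},{"hand":87,"dp":[1,-0.825,-0.2],"spin":-0.384},{"hand":87,"dp":[1,-0.825,-0.2],"spin":-0.384},{"hand":87,"dp":[1,-0.825,-0.2],"spin":-0.384},{"hand":87,"dp":[1,-0.825,-0.2],"spin":-0.384}], "force": 40}}

```text
time: 1.1
ee_pos: [0.3884, -0.2948, 0.2723]
eef_rot: [0.702, 0.712, -0.0, -0.0]
ft_force: [-0.1, -1.3, -0.2]
width: 0.0872
grip_force: 0.0
```

>>> {"op": "carry_out", "data": {"deltas": [{"hand":87,"dp":[1,0.8,0],"spin":0},{"hand":87,"dp":[1,0.8,0],"spin":0},{"hand":87,"dp":[1,0.8,0],"spin":0},{"hand":87,"dp":[1,0.8,0],"spin":0},{"hand":87,"dp":[1,0.8,0],"spin":0},{"hand":87,"dp":[1,0.8,0],"spin":0},{"hand":87,"dp":[1,0.8,0],"spin":0},{"hand":87,"dp":[1,0.8,0],"spin":0}]}}

```text
time: 1.9
ee_pos: [0.5847, -0.0375, 0.2715]
eef_rot: [0.7, 0.714, 0.0, -0.001]
ft_force: [-0.7, -0.5, -0.2]
width: 0.0867
grip_force: 0.0
```

>>> {"op": "carry_out", "data": {"deltas": [{"hand":70,"dp":[0.47,0.02,0],"spin":0},{"hand":70,"dp":[0.47,0.02,0],"spin":0},{"hand":70,"dp":[0.47,0.02,0],"spin":0},{"hand":70,"dp":[0.47,0.02,0],"spin":0},{"hand":70,"dp":[0.47,0.02,0],"spin":0},{"hand":70,"dp":[0.47,0.02,0],"spin":0}]}}

```text
time: 2.5
ee_pos: [0.5867, 0.0744, 0.2723]
eef_rot: [0.702, 0.713, -0.001, 0.0]
ft_force: [-0.1, -0.8, 1.0]
width: 0.0703
grip_force: 0.0
```

Run:
```python
from h import *
tool((.588,.072,.036),.02)
s=read_state();im=camera('wrist');cv2.imwrite('pics/w1.png',im[:,:,::-1])
M=np.array(get_calibration('wrist')['mount']);T=np.eye(4);T[:3,:3]=Rn.from_quat(s['eef_rot']).as_matrix();T[:3,3]=s['ee_pos']
W=np.linalg.inv(T@M);c=dict(get_calibration('wrist'),R=W[:3,:3],t=W[:3,3])
for X in((.6085,.1038,.074),(.5655,.1038,.074),(.5885,.072,.074)):print(X,np.round(proj('wrist',X,c)))
```

```text
pos [0.5867 0.0744 0.2723] dp [-0.0086  0.0055  0.9451] spin -0.0014
(0.6085, 0.1038, 0.074) [304. 158.]
(0.5655, 0.1038, 0.074) [263. 158.]
(0.5885, 0.072, 0.074) [284. 188.]
```

View pics/w1.png

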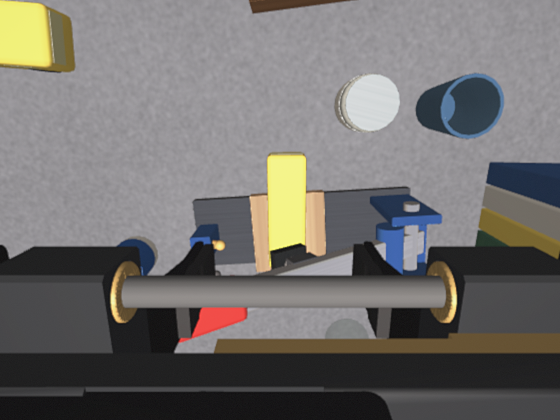

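The wrist view shows the bus end at (268–306,154), within 4 px of the prediction, and the view below the hand is clear. I'll descend, grip, lift slightly and slide out in +y.

>>> {"op": "carry_out", "data": {"deltas": [{"hand":70,"dp":[0,0.012,0.2],"spin":0},{"hand":70,"dp":[0,0.012,0.4],"spin":0},{"hand":70,"dp":[0,0.012,0.6],"spin":0},{"hand":70,"dp":[0,0.012,0.75],"spin":0},{"hand":70,"dp":[0,0.012,0.85],"spin":0},{"hand":70,"dp":[0,0.012,0.92],"spin":0},{"hand":70,"dp":[0,0.012,0.945],"spin":0},{"hand":70,"dp":[0,0.012,0.945],"spin":0},{"hand":30,"dp":[0,0.012,0.945],"spin":0},{"hand":30,"dp":[0,0.012,0.945],"spin":0},{"hand":30,"dp":[0,0.012,0.945],"spin":0},{"hand":30,"dp":[0,0.012,0.945],"spin":0},{"hand":30,"dp":[0,0.012,0.945],"spin":0}], "force": 45}}

```text
time: 3.85
ee_pos: [0.5896, 0.0774, 0.0367]
eef_rot: [0.7, 0.714, 0.0, 0.0]
ft_force: [-0.9, -0.7, 2.2]
width: 0.0415
grip_force: 45.0
```

>>> {"op": "carry_out", "data": {"deltas": [{"hand":30,"dp":[0,0,-0.02],"spin":0},{"hand":30,"dp":[0,0,-0.04],"spin":0},{"hand":30,"dp":[0,0,-0.04],"spin":0},{"hand":30,"dp":[0.06,0,-0.04],"spin":0},{"hand":30,"dp":[0.15,0,-0.04],"spin":0},{"hand":30,"dp":[0.25,0,-0.04],"spin":0},{"hand":30,"dp":[0.32,0,-0.04],"spin":0},{"hand":30,"dp":[0.32,0,-0.04],"spin":0}]}}

```text
time: 4.65
ee_pos: [0.5868, 0.1618, 0.0464]
eef_rot: [0.698, 0.716, 0.001, -0.001]
ft_force: [0.4, -0.2, -1.5]
width: 0.0418
grip_force: 45.0
```

>>> {"op": "carry_out", "data": {"deltas": [{"hand":30,"dp":[0.02,0,-0.2],"spin":0},{"hand":30,"dp":[0.02,0,-0.4],"spin":0},{"hand":30,"dp":[0.02,0,-0.6],"spin":0},{"hand":30,"dp":[0.02,0,-0.8],"spin":0},{"hand":30,"dp":[0.02,0,-1],"spin":0},{"hand":30,"dp":[-0.1,0,-1],"spin":0},{"hand":30,"dp":[-0.3,0,-1],"spin":0},{"hand":30,"dp":[-0.5,0,-1],"spin":0},{"hand":30,"dp":[-0.7,0,-1],"spin":0},{"hand":30,"dp":[-0.9,0,-1],"spin":0},{"hand":30,"dp":[-1,0,-1],"spin":0},{"hand":30,"dp":[-1,0,-1],"spin":0}]}}

```text
time: 5.85
ee_pos: [0.5923, -0.0988, 0.2956]
eef_rot: [0.703, 0.711, -0.001, 0.0]
ft_force: [0.7, -0.6, -1.2]
width: 0.0414
grip_force: 45.0
```

>>> {"op": "carry_out", "data": {"deltas": [{"hand":30,"dp":[-0.2,0,0],"spin":-0.02},{"hand":30,"dp":[-0.4,0,0],"spin":-0.051},{"hand":30,"dp":[-0.6,0,0],"spin":-0.051},{"hand":30,"dp":[-0.8,0,0],"spin":-0.051},{"hand":30,"dp":[-0.95,0,0],"spin":-0.051},{"hand":30,"dp":[-0.98,0,0],"spin":-0.051},{"hand":30,"dp":[-0.98,0,0],"spin":-0.051}]}}

```text
time: 6.55
ee_pos: [0.5975, -0.3385, 0.2954]
eef_rot: [0.641, 0.767, -0.0, -0.001]
ft_force: [0.4, 1.0, -1.0]
width: 0.042
grip_force: 45.0
```

Run:
```python
from h import *
tool((.594,-.333,.012),.185)
s=read_state();im=camera('scene');cv2.imwrite('pics/s1.png',cv2.resize(im[120:340,60:340,::-1],(760,600)))
```

```text
pos [ 0.5975 -0.3385  0.2954] dp [ 0.0232 -0.009   1.1337] spin -0.0021
```

View pics/s1.png

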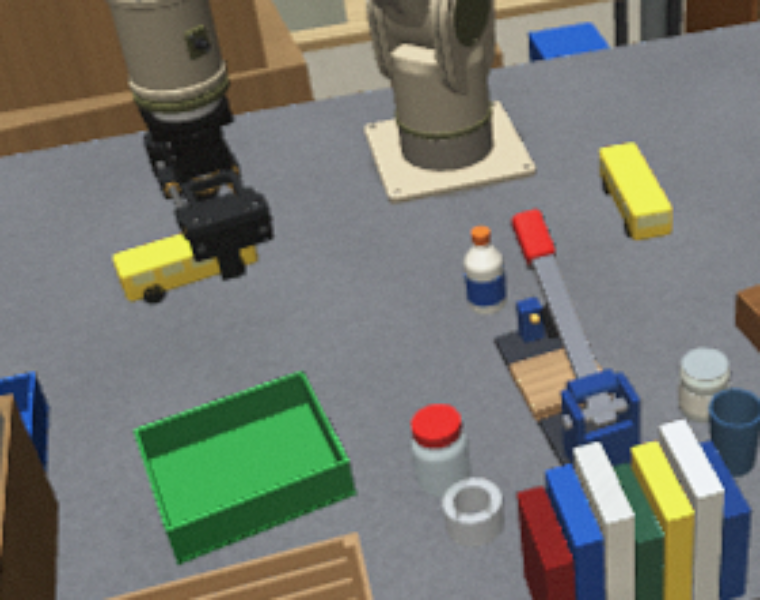

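The bus is held level, wheels down, seen at about (185,262) in the crop, above the bin. I'll lower it and release.

>>> {"op": "carry_out", "data": {"deltas": [{"hand":30,"dp":[0.02,-0.01,0.2],"spin":0},{"hand":30,"dp":[0.02,-0.01,0.4],"spin":0},{"hand":30,"dp":[0.02,-0.01,0.6],"spin":0},{"hand":30,"dp":[0.02,-0.01,0.75],"spin":0},{"hand":30,"dp":[0.02,-0.01,0.9],"spin":0},{"hand":30,"dp":[0.02,-0.01,0.9],"spin":0},{"hand":30,"dp":[0.02,-0.01,0.9],"spin":0}]}}

```text
time: 7.3
ee_pos: [0.5953, -0.3313, 0.0726]
eef_rot: [0.64, 0.769, 0.0, 0.0]
ft_force: [0.4, 0.3, -0.8]
width: 0.0415
grip_force: 45.0
```

>>> {"op": "carry_out", "data": {"deltas": [{"hand":30,"dp":[0,0,0.1],"spin":0},{"hand":30,"dp":[0,0,0.17],"spin":0},{"hand":30,"dp":[0,0,0.21],"spin":0},{"hand":30,"dp":[0,0,0.23],"spin":0},{"hand":30,"dp":[0,0,0.23],"spin":0},{"hand":62,"dp":[0,0,0.23],"spin":0},{"hand":62,"dp":[0,0,0.23],"spin":0},{"hand":62,"dp":[0,0,0.23],"spin":0},{"hand":62,"dp":[0,0,0.23],"spin":0}]}}

```text
time: 8.2
ee_pos: [0.5947, -0.3332, 0.0143]
eef_rot: [0.64, 0.768, 0.0, 0.0]
ft_force: [-0.6, 0.2, 0.2]
width: 0.0602
grip_force: 0.0
```

>>> {"op": "carry_out", "data": {"deltas": [{"hand":62,"dp":[0,0,-0.1],"spin":0},{"hand":62,"dp":[0,0,-0.3],"spin":0},{"hand":62,"dp":[0,0,-0.5],"spin":0},{"hand":62,"dp":[0,0,-0.7],"spin":0},{"hand":62,"dp":[0,0,-0.9],"spin":0},{"hand":62,"dp":[0,0,-1],"spin":0},{"hand":62,"dp":[0,0,-1],"spin":0}]}}

```text
time: 8.9
ee_pos: [0.5961, -0.3335, 0.2692]
eef_rot: [0.641, 0.768, 0.001, 0.004]
ft_force: [-0.6, -0.1, -0.2]
width: 0.0621
grip_force: 0.0
```

Run:
```python
from h import *
s=read_state();print(s['ee_pos'])
im=camera('scene')[:,:,::-1];im2=camera('top')[:,:,::-1]
a=cv2.resize(im[240:340,90:210],(380,317));b=cv2.resize(im2[140:220,370:470],(396,317))
cv2.imwrite('pics/bin.png',np.hstack([a,b]))
```

```text
[ 0.59607978 -0.33348243  0.26922868]
```

View pics/bin.png

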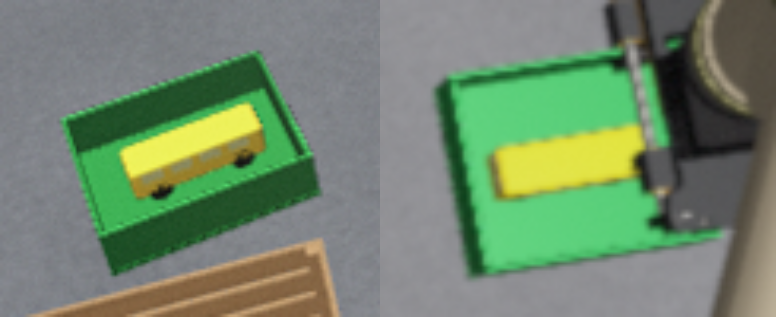

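The bus stands on its wheels in the bin. It extends from (120,170) to (265,130) in the left half, near the middle. Next is the paddle: grip the blade's free end, pull it out, turn it half-way, then re-grip by the handle.

>>> {"op": "carry_out", "data": {"deltas": [{"hand":80,"dp":[0.2,0,0],"spin":-0.02},{"hand":80,"dp":[0.4,0,0],"spin":-0.04},{"hand":80,"dp":[0.6,0,0],"spin":-0.06},{"hand":80,"dp":[0.8,0,0],"spin":-0.06},{"hand":80,"dp":[1,0,0],"spin":-0.06},{"hand":80,"dp":[1,0,0],"spin":-0.06},{"hand":80,"dp":[1,0,0],"spin":-0.06}]}}

```text
time: 9.7
ee_pos: [0.5489, -0.0863, 0.2627]
eef_rot: [0.564, 0.825, -0.001, -0.001]
ft_force: [0.2, -1.0, 0.1]
width: 0.0801
grip_force: 0.0
```

>>> {"op": "carry_out", "data": {"deltas": [{"hand":80,"dp":[0.2,0,0],"spin":0},{"hand":80,"dp":[0.4,0,0],"spin":0},{"hand":80,"dp":[0.6,0,0],"spin":0},{"hand":80,"dp":[0.8,0,0],"spin":0},{"hand":80,"dp":[1,0,0],"spin":0},{"hand":80,"dp":[1,0,0],"spin":0},{"hand":80,"dp":[1,0,0],"spin":0}]}}

```text
time: 10.4
ee_pos: [0.4595, 0.1454, 0.2632]
eef_rot: [0.565, 0.825, -0.0, -0.0]
ft_force: [1.0, -0.4, 0.1]
width: 0.0803
grip_force: 0.0
```

Run:
```python
from h import *
tool((.43,.355,.2),np.pi/2+.05); print(read_state()['joint_positions'].round(2))
for p in((332,362),(356,363),(350,443),(326,441)):print('bigbus',ray('top',(p[0]/1.4286,p[1]/1.4286),.055).round(3))
```

```text
pos [0.4595 0.1454 0.2632] dp [0.8245 0.1928 0.2525] spin -0.3983
[ 0.44  0.05 -0.85  1.72  0.04  1.39 -0.05]
bigbus [0.346 0.245 0.055]
bigbus [0.345 0.19  0.055]
bigbus [0.167 0.199 0.055]
bigbus [0.17  0.253 0.055]
```

>>> {"op": "carry_out", "data": {"deltas": [{"hand":80,"dp":[0.2,0.05,0.05],"spin":-0.04},{"hand":80,"dp":[0.35,0.1,0.1],"spin":-0.09},{"hand":80,"dp":[0.5,0.12,0.15],"spin":-0.13},{"hand":80,"dp":[0.65,0.15,0.2],"spin":-0.18},{"hand":80,"dp":[0.8245,0.193,0.25],"spin":-0.22},{"hand":80,"dp":[0.8245,0.193,0.25],"spin":-0.27},{"hand":80,"dp":[0.8245,0.193,0.25],"spin":-0.31},{"hand":80,"dp":[0.8245,0.193,0.25],"spin":-0.36},{"hand":80,"dp":[0.8245,0.193,0.25],"spin":-0.4},{"hand":80,"dp":[0.8245,0.193,0.25],"spin":-0.4},{"hand":80,"dp":[0.8245,0.193,0.25],"spin":-0.4}]}}

```text
time: 11.5
ee_pos: [0.4313, 0.3542, 0.2004]
eef_rot: [-0.024, 1.0, -0.0, -0.001]
ft_force: [-0.5, -0.2, 0.5]
width: 0.0803
grip_force: 0.0
```

```bash
cat >> h.py <<'E'
def wcal():
    s=read_state();k=get_calibration('wrist');T=np.eye(4);T[:3,:3]=Rn.from_quat(s['eef_rot']).as_matrix();T[:3,3]=s['ee_pos']
    W=np.linalg.inv(T@np.array(k['mount']));return dict(k,R=W[:3,:3],t=W[:3,3])
E
python3 - <<'E'
from h import *
import json
print(read_state()['joint_positions'].round(2))
c=wcal();im=camera('wrist')[:,:,::-1];cv2.imwrite('pics/w2.png',im)
h=cv2.cvtColor(im,cv2.COLOR_BGR2HSV)
m=(((h[...,0]<8)|(h[...,0]>172))&(h[...,1]>150)&(h[...,2]>80)).astype(np.uint8);y=((abs(h[...,0].astype(int)-29)<6)&(h[...,1]>150)).astype(np.uint8)
for nm,k in(('red',m),('yel',y)):
    n,l,st,ce=cv2.connectedComponentsWithStats(k)
    for i in range(1,n):
        if st[i,4]>150:
            print(nm,st[i],ray('',ce[i],.018,c).round(4))
            if nm=='red':
                cn=cv2.findContours((l==i).astype(np.uint8),0,2)[0][0]; ap=cv2.approxPolyDP(cn,6,True)[:,0]
                for q in ap: print('  ',q,ray('',q.astype(float),.018,c).round(4))
tool((.492,.355,.004),np.pi/2+.05)
E
```

```text
[ 0.14  0.41 -1.13  1.63  0.38  1.35  0.57]
red [ 257  228   53   48 2089] [0.4987 0.3583 0.018 ]
   [306 228] [0.4735 0.3809 0.018 ]
   [259 230] [0.4781 0.3315 0.018 ]
   [260 275] [0.53   0.3341 0.018 ]
   [272 275] [0.5293 0.3472 0.018 ]
   [280 260] [0.5112 0.3552 0.018 ]
   [290 261] [0.5118 0.3661 0.018 ]
   [295 275] [0.5281 0.3724 0.018 ]
   [309 274] [0.5262 0.3876 0.018 ]
yel [158   0   7  97 219] [0.3058 0.2372 0.018 ]
pos [0.431  0.3545 0.2007] dp [-0.2444 -0.0096  0.7864] spin -0.0003
```

View pics/w2.png

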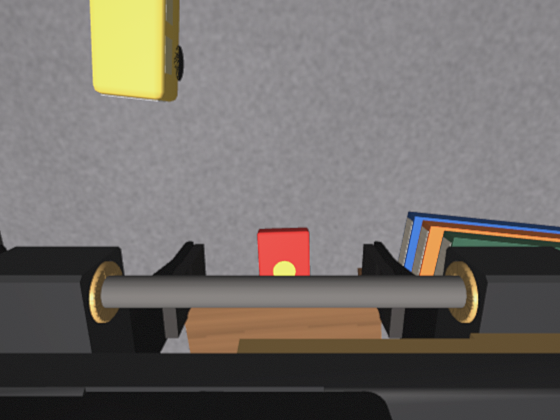

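The wrist view shows the blade's front corners at (259,230) and (306,228) and the dot at (284,268). This agrees with the top view: front edge centre about (0.476, 0.357). I'll descend beside it and grip.

>>> {"op": "carry_out", "data": {"deltas": [{"hand":80,"dp":[-0.236,-0.002,0.15],"spin":-0.006},{"hand":80,"dp":[-0.236,-0.002,0.3],"spin":-0.006},{"hand":80,"dp":[-0.236,-0.002,0.45],"spin":-0.006},{"hand":80,"dp":[-0.236,-0.002,0.6],"spin":-0.006},{"hand":80,"dp":[-0.236,-0.002,0.7],"spin":-0.006},{"hand":80,"dp":[-0.236,-0.002,0.76],"spin":-0.006},{"hand":80,"dp":[-0.236,-0.002,0.785],"spin":-0.006},{"hand":80,"dp":[-0.236,-0.002,0.785],"spin":-0.006},{"hand":45,"dp":[-0.236,-0.002,0.785],"spin":-0.006},{"hand":45,"dp":[-0.236,-0.002,0.785],"spin":-0.006},{"hand":45,"dp":[-0.236,-0.002,0.785],"spin":-0.006},{"hand":45,"dp":[-0.236,-0.002,0.785],"spin":-0.006}], "force": 40}}

```text
time: 12.75
ee_pos: [0.4893, 0.3584, 0.0056]
eef_rot: [-0.037, 0.999, -0.0, 0.0]
ft_force: [-0.4, 0.2, 2.8]
width: 0.0558
grip_force: 11.7
```

>>> {"op": "carry_out", "data": {"deltas": [{"hand":45,"dp":[0,0,-0.008],"spin":0},{"hand":45,"dp":[0.05,0,-0.01],"spin":0},{"hand":45,"dp":[0.15,0,-0.01],"spin":0},{"hand":45,"dp":[0.25,0,-0.01],"spin":0},{"hand":45,"dp":[0.35,0,-0.01],"spin":0},{"hand":45,"dp":[0.45,0,-0.01],"spin":0},{"hand":45,"dp":[0.54,0,-0.01],"spin":0},{"hand":45,"dp":[0.54,0,-0.01],"spin":0},{"hand":45,"dp":[0.54,0,-0.01],"spin":0}]}}

```text
time: 13.65
ee_pos: [0.3538, 0.3482, 0.0075]
eef_rot: [-0.037, 0.999, -0.0, 0.0]
ft_force: [0.3, -0.2, -1.5]
width: 0.0555
grip_force: 40.0
```

Run:
```python
from h import *
s=read_state();print(s['ee_pos'],s['width'],s['grip_force'],s['joint_positions'].round(2))
tool((.40,.17,.03),np.pi/2+.07+.785)
im=camera('scene')[:,:,::-1]
cv2.imwrite('pics/s2.png',cv2.resize(im[130:290,240:460],(770,560)))
```

```text
[0.35383171 0.34816198 0.00754392] 0.055504505229597975 39.9766606092453 [ 0.03  0.53 -1.05  1.97  0.56  0.97  0.35]
pos [0.3538 0.3482 0.0075] dp [-0.131  -0.7245 -0.0892] spin -0.2484
```

View pics/s2.png

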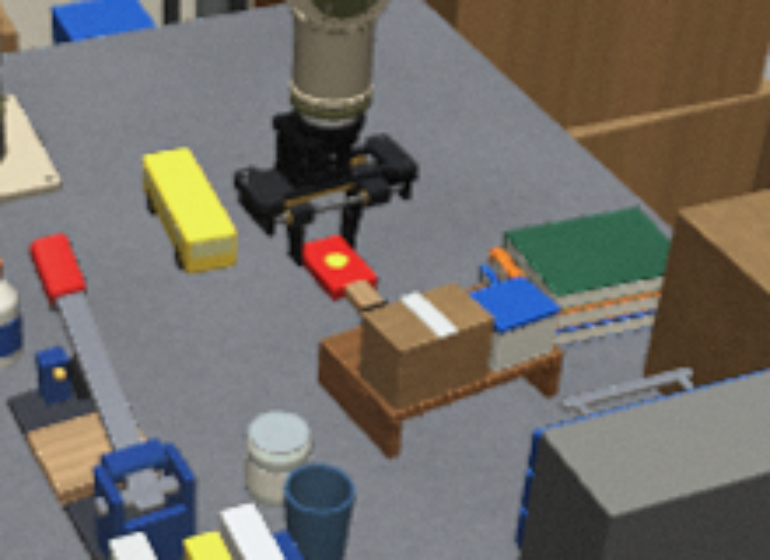

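The paddle is out from under the rack: the dot is at (337,262), and the handle end at (370,297) is in front of the board. I'll lift it over the big bus, swing it to open table and turn it about 45°.

>>> {"op": "carry_out", "data": {"deltas": [{"hand":45,"dp":[0,0,-0.1],"spin":0},{"hand":45,"dp":[0,0,-0.22],"spin":0},{"hand":45,"dp":[0,0,-0.32],"spin":0},{"hand":45,"dp":[0,0,-0.35],"spin":0},{"hand":45,"dp":[-0.02,-0.12,-0.35],"spin":0},{"hand":45,"dp":[-0.05,-0.25,-0.35],"spin":-0.03},{"hand":45,"dp":[-0.08,-0.38,-0.35],"spin":-0.06},{"hand":45,"dp":[-0.11,-0.5,-0.35],"spin":-0.1},{"hand":45,"dp":[-0.131,-0.62,-0.35],"spin":-0.14},{"hand":45,"dp":[-0.131,-0.7245,-0.35],"spin":-0.18},{"hand":45,"dp":[-0.131,-0.7245,-0.35],"spin":-0.22},{"hand":45,"dp":[-0.131,-0.7245,-0.35],"spin":-0.25},{"hand":45,"dp":[-0.131,-0.7245,-0.35],"spin":-0.25},{"hand":45,"dp":[-0.131,-0.7245,-0.35],"spin":-0.25}]}}

```text
time: 15.1
ee_pos: [0.4003, 0.1701, 0.0947]
eef_rot: [-0.415, 0.91, 0.0, -0.0]
ft_force: [-0.2, 0.3, -1.7]
width: 0.055
grip_force: 40.0
```

Run:
```python
from h import *
s=read_state();print(s['ee_pos'],s['eef_rot'].round(3),s['width'],s['joint_positions'].round(2))
R=Rn.from_quat(s['eef_rot']).as_matrix();print('x hd',np.arctan2(R[1,0],R[0,0]))
```

```text
[0.40032136 0.17013955 0.0947053 ] [-0.415  0.91   0.    -0.   ] 0.05503990272702822 [ 0.81  0.32 -1.42  2.04  0.36  1.08  1.64]
x hd -2.2855467441763095
```

>>> {"op": "carry_out", "data": {"deltas": [{"hand":45,"dp":[0,0,0.1],"spin":0},{"hand":45,"dp":[0,0,0.2],"spin":0},{"hand":45,"dp":[0,0,0.28],"spin":0},{"hand":45,"dp":[0,0,0.32],"spin":0},{"hand":45,"dp":[0,0,0.345],"spin":0},{"hand":45,"dp":[0,0,0.356],"spin":0},{"hand":45,"dp":[0,0,0.356],"spin":0},{"hand":80,"dp":[0,0,0.356],"spin":0},{"hand":80,"dp":[0,0,0.356],"spin":0},{"hand":80,"dp":[0,0,0.356],"spin":0},{"hand":80,"dp":[0,0,0.356],"spin":0},{"hand":80,"dp":[0,0,0.2],"spin":0},{"hand":80,"dp":[0,0,0],"spin":0},{"hand":80,"dp":[0,0,-0.2],"spin":0},{"hand":80,"dp":[0,0,-0.4],"spin":0},{"hand":80,"dp":[0,0,-0.4],"spin":0}]}}

```text
time: 16.7
ee_pos: [0.4013, 0.171, 0.1973]
eef_rot: [-0.417, 0.909, -0.001, 0.001]
ft_force: [0.4, -0.4, -0.5]
width: 0.0799
grip_force: 0.0
```

>>> {"op": "carry_out", "data": {"deltas": [{"hand":60,"dp":[-0.2,0,0],"spin":0.04},{"hand":60,"dp":[-0.3,0,0],"spin":0.09},{"hand":60,"dp":[-0.3,0,0],"spin":0.13},{"hand":60,"dp":[-0.3,0,0],"spin":0.18},{"hand":60,"dp":[-0.3,0,0],"spin":0.22},{"hand":60,"dp":[-0.3,0,0],"spin":0.27},{"hand":60,"dp":[-0.3,0,0],"spin":0.31},{"hand":60,"dp":[-0.3,0,0],"spin":0.36},{"hand":60,"dp":[-0.3,0,0],"spin":0.4},{"hand":60,"dp":[-0.3,0,0],"spin":0.45},{"hand":60,"dp":[-0.3,0,0],"spin":0.5},{"hand":60,"dp":[-0.3,0,0],"spin":0.5},{"hand":60,"dp":[-0.3,0,0],"spin":0.5}]}}

```text
time: 18.0
ee_pos: [0.4493, 0.2271, 0.1952]
eef_rot: [0.349, 0.937, -0.0, 0.0]
ft_force: [0.7, -0.7, 0.0]
width: 0.06
grip_force: 0.0
```

>>> {"op": "carry_out", "data": {"deltas": [{"hand":60,"dp":[0,0,0],"spin":0.04},{"hand":60,"dp":[0,0,0],"spin":0.09},{"hand":60,"dp":[0,0,0],"spin":0.13},{"hand":60,"dp":[0,0,0],"spin":0.18},{"hand":60,"dp":[0,0,0],"spin":0.22},{"hand":60,"dp":[0,0,0],"spin":0.27},{"hand":60,"dp":[0,0,0],"spin":0.31},{"hand":60,"dp":[0,0,0],"spin":0.36},{"hand":60,"dp":[0,0,0],"spin":0.4},{"hand":60,"dp":[0,0,0],"spin":0.45},{"hand":60,"dp":[0,0,0],"spin":0.5},{"hand":60,"dp":[0,0,0],"spin":0.5},{"hand":60,"dp":[0,0,0],"spin":0.5}]}}

```text
time: 19.3
ee_pos: [0.4493, 0.2271, 0.195]
eef_rot: [0.908, 0.419, -0.0, 0.0]
ft_force: [0.0, -0.2, 0.8]
width: 0.0599
grip_force: 0.0
```

Run:
```python
from h import *
s=read_state();print(s['ee_pos'],s['eef_rot'].round(3),s['width'],s['joint_positions'].round(2))
tool((.472,.253,.005),.856-np.pi/2)
c=get_calibration('top');im=camera('top')[:,:,::-1];cv2.imwrite('pics/raw_t2.png',im)
cv2.imwrite('pics/t2.png',cv2.resize(im[150:290,180:350],(728,600),interpolation=cv2.INTER_CUBIC))
```

```text
[0.4492548  0.22709651 0.19498097] [ 0.908  0.419 -0.     0.   ] 0.05985710032370603 [ 0.23  0.16 -0.86  1.78  0.13  1.26 -1.36]
pos [0.4493 0.2271 0.195 ] dp [0.138  0.002  0.7599] spin 0.003
```

View pics/t2.png

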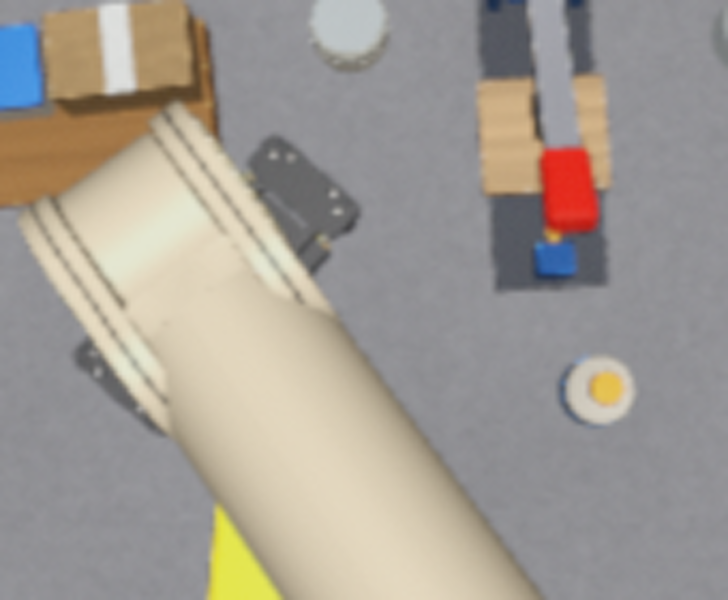

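The arm hides the paddle in this view; it is somewhere under the forearm. I'll locate the dot and blade by colour in the scene camera instead.

```bash
cat >> h.py <<'E'
def find(n,z=.018,c=None,ymax=99999):
    c=c or get_calibration(n); im=camera(n)[:,:,::-1]
    h=cv2.cvtColor(im,cv2.COLOR_BGR2HSV).astype(int)
    red=((h[...,0]<8)|(h[...,0]>172))&(h[...,1]>140)&(h[...,2]>70); yel=(abs(h[...,0]-29)<6)&(h[...,1]>120)
    for nm,k in(('red',red),('yel',yel)):
        N,l,st,ce=cv2.connectedComponentsWithStats(k.astype(np.uint8))
        for i in range(1,N):
            if 15<st[i,4]:
                cn=max(cv2.findContours((l==i).astype(np.uint8),0,2)[0],key=len)[:,0].astype(float)
                W=np.array([ray(n,p,z,c)[:2] for p in cn]).astype(np.float32)
                r=cv2.minAreaRect(W*1000)
                print(nm,'px',ce[i].round(1),'area',st[i,4],'pos',ray(n,ce[i],z,c)[:2].round(4),'rect',np.round(r[0],1),np.round(r[1],1),round(r[2],1))
    return im
E
python3 - <<'E'
from h import *
find('scene')
E
```

```text
red px [255.8 205.6] area 189 pos [0.2892 0.0594] rect [291.2  59.3] [ 43.4 122.2] 86.2
red px [301.1 220.1] area 254 pos [0.4357 0.1907] rect [434.2 192.2] [91.  71.3] 48.9
red px [220.4 275.6] area 236 pos [ 0.6161 -0.1533] rect [ 615.1 -152.9] [54.5 69.2] 76.5
red px [263.1 327.5] area 663 pos [ 0.8589 -0.0849] rect [853.9 -83.2] [ 41.6 209.1] 83.7
yel px [293. 186.] area 435 pos [0.2109 0.241 ] rect [206.4 237.9] [ 75.5 203.3] 86.3
yel px [303.  203.4] area 16 pos [0.3398 0.2353] rect [339.1 235.1] [20.2 35.8] 57.7
yel px [301.5 218. ] area 16 pos [0.4244 0.1967] rect [424.4 196.7] [18.6 12.2] 69.6
yel px [150.1 285.3] area 533 pos [ 0.582  -0.3701] rect [ 589.2 -367.1] [ 73.2 133.5] 10.8
yel px [304.1 297.7] area 358 pos [0.7941 0.0634] rect [798.4  60.5] [ 40.5 141.2] 90.0
yel px [309.5 322.7] area 35 pos [0.887  0.0439] rect [889.4  43. ] [20.  39.2] 68.6
yel px [304.1 336.9] area 17 pos [0.9275 0.0116] rect [926.2  13.4] [ 2.7 50.1] 68.8
```

The dot is at about (0.424, 0.196) and the blade's heading is about 49°, both within 2 mm and 1° of what I expected. I'll grip the handle 78 mm from the dot.

>>> {"op": "carry_out", "data": {"deltas": [{"hand":60,"dp":[0.148,0.004,0.15],"spin":0.002},{"hand":60,"dp":[0.148,0.004,0.3],"spin":0.002},{"hand":60,"dp":[0.148,0.004,0.45],"spin":0.002},{"hand":60,"dp":[0.148,0.004,0.6],"spin":0.002},{"hand":60,"dp":[0.148,0.004,0.7],"spin":0.002},{"hand":60,"dp":[0.148,0.004,0.745],"spin":0.002},{"hand":60,"dp":[0.148,0.004,0.76],"spin":0.002},{"hand":60,"dp":[0.148,0.004,0.76],"spin":0.002},{"hand":15,"dp":[0.148,0.004,0.76],"spin":0.002},{"hand":15,"dp":[0.148,0.004,0.76],"spin":0.002},{"hand":15,"dp":[0.148,0.004,0.76],"spin":0.002},{"hand":15,"dp":[0.148,0.004,0.76],"spin":0.002},{"hand":15,"dp":[0.148,0.004,0.76],"spin":0.002},{"hand":15,"dp":[0.148,0.004,0.76],"spin":0.002}], "force": 50}}

```text
time: 20.8
ee_pos: [0.4744, 0.2544, 0.0052]
eef_rot: [0.91, 0.414, 0.0, 0.0]
ft_force: [-0.2, 0.1, 1.7]
width: 0.0254
grip_force: 50.0
```

>>> {"op": "carry_out", "data": {"deltas": [{"hand":15,"dp":[0,0,-0.1],"spin":0},{"hand":15,"dp":[0,0,-0.2],"spin":0},{"hand":15,"dp":[0,0,-0.3],"spin":0},{"hand":15,"dp":[0,0,-0.32],"spin":0},{"hand":15,"dp":[0,0,-0.32],"spin":0}]}}

```text
time: 21.3
ee_pos: [0.4746, 0.2544, 0.0853]
eef_rot: [0.91, 0.414, 0.001, 0.0]
ft_force: [-0.9, -0.4, -1.5]
width: 0.0254
grip_force: 50.0
```

Run:
```python
from h import *
s=read_state();print(s['ee_pos'],s['eef_rot'].round(3),s['width'],s['grip_force'],s['joint_positions'].round(2))
find('scene',z=.018+s['ee_pos'][2]-.0055)
tool((.593-.055*.08,.004+.20,.06),.055)
```

```text
[0.47461185 0.25438222 0.08528892] [0.91  0.414 0.001 0.   ] 0.025435240281285517 49.998342990875244 [ 0.12  0.38 -0.82  1.82  0.32  1.08 -1.53]
red px [255.7 205.6] area 191 pos [0.3969 0.0325] rect [398.7  32.4] [ 40.3 112.6] 86.2
red px [298.9 203.5] area 203 pos [0.4387 0.1807] rect [436.3 189.6] [91.9 69.1] 49.5
red px [220.4 275.7] area 235 pos [ 0.698  -0.1631] rect [ 696.9 -162.9] [50.2 63.7] 76.5
red px [263.1 327.7] area 665 pos [ 0.9217 -0.1003] rect [916.9 -98.7] [ 38.3 192.6] 83.7
yel px [292.1 184.4] area 382 pos [0.3133 0.2006] rect [313.5 194.5] [ 74.6 172.9] 86.9
yel px [301.6 200.4] area 17 pos [0.4242 0.1966] rect [424.3 196.8] [16.5 19.2] 20.3
yel px [150.3 285.1] area 521 pos [ 0.6658 -0.3624] rect [ 672.5 -360.3] [ 66. 123.] 10.8
yel px [303.6 296.5] area 332 pos [0.8573 0.0367] rect [856.   36.9] [ 30.9 110.7] 90.0
yel px [309.6 319.4] area 49 pos [0.9373 0.0227] rect [938.2  21.5] [19.3 54.3] 64.1
yel px [308.6 342.1] area 19 pos [ 1.0031 -0.0064] rect [1001.7   -8.1] [20.3 13.5] 5.0
pos [0.4741 0.254  0.0844] dp [0.1507 0.4764 0.0975] spin -0.2461
```

The grasp is good: the dot is 77 mm from the TCP, the paddle level and in line with tool x. I'll turn it to press y and move to the pre-insert point.

>>> {"op": "carry_out", "data": {"deltas": [{"hand":15,"dp":[0,0,0],"spin":-0.04},{"hand":15,"dp":[0,0,0],"spin":-0.08},{"hand":15,"dp":[0,0,0],"spin":-0.12},{"hand":15,"dp":[0,0.05,0],"spin":-0.16},{"hand":15,"dp":[0.03,0.15,0],"spin":-0.2},{"hand":15,"dp":[0.07,0.25,0],"spin":-0.246},{"hand":15,"dp":[0.11,0.36,0],"spin":-0.246},{"hand":15,"dp":[0.15,0.476,0],"spin":-0.246},{"hand":15,"dp":[0.15,0.476,0],"spin":-0.246},{"hand":15,"dp":[0.15,0.476,0],"spin":-0.246}]}}

```text
time: 22.35
ee_pos: [0.5878, 0.204, 0.0831]
eef_rot: [0.688, 0.726, -0.001, -0.001]
ft_force: [-0.0, -0.6, -1.7]
width: 0.0257
grip_force: 50.0
```

Run:
```python
from h import *
k=get_calibration('wrist');T=np.eye(4);T[:3,:3]=Rn.from_quat([.702,.713,0,0]).as_matrix();T[:3,3]=[.5867,.0744,.2723]
W=np.linalg.inv(T@np.array(k['mount']));c=dict(k,R=W[:3,:3],t=W[:3,3])
im=cv2.imread('pics/w1.png');h=cv2.cvtColor(im,cv2.COLOR_BGR2HSV).astype(int)
wood=((abs(h[...,0]-14)<6)&(h[...,1]>60)&(h[...,2]>120)).astype(np.uint8);wood[:185]=0;wood[270:]=0;wood[:,:240]=0;wood[:,335:]=0
ys,xs=np.where(wood)
for y in (200,215,230,245,260):
    r=xs[ys==y]
    if len(r): print(y,r.min(),r.max(),ray('',(r.min(),y),.03,c)[:2].round(4),ray('',(r.max(),y),.03,c)[:2].round(4))
print('top row',ys.min(),ray('',(xs[ys==ys.min()].mean(),ys.min()),.03,c).round(4))
s=read_state();print(s['ee_pos'],s['eef_rot'].round(3),s['joint_positions'].round(2))
```

```text
200 250 323 [0.5478 0.0476] [0.6361 0.0489]
215 251 324 [0.5489 0.0287] [0.6382 0.03  ]
230 253 324 [0.5512 0.0094] [0.6391 0.0107]
245 254 325 [ 0.5523 -0.0104] [ 0.6413 -0.0091]
260 255 268 [ 0.5534 -0.0307] [ 0.5699 -0.0305]
top row 190 [0.6233 0.0611 0.03  ]
[0.58783145 0.2039649  0.08305483] [ 0.688  0.726 -0.001 -0.001] [ 0.24  0.6  -0.87  1.59  0.48  1.19 -0.68]
```

>>> {"op": "carry_out", "data": {"deltas": [{"hand":15,"dp":[0,-0.01,0.06],"spin":0},{"hand":15,"dp":[0,-0.02,0.12],"spin":0},{"hand":15,"dp":[-0.08,-0.02,0.125],"spin":0},{"hand":15,"dp":[-0.17,-0.02,0.125],"spin":0},{"hand":15,"dp":[-0.26,-0.02,0.125],"spin":0},{"hand":15,"dp":[-0.35,-0.02,0.125],"spin":0},{"hand":15,"dp":[-0.43,-0.02,0.125],"spin":0},{"hand":15,"dp":[-0.484,-0.02,0.125],"spin":0},{"hand":15,"dp":[-0.484,-0.02,0.125],"spin":0},{"hand":15,"dp":[-0.484,-0.02,0.125],"spin":0}]}}

```text
time: 23.35
ee_pos: [0.5897, 0.0842, 0.0534]
eef_rot: [0.687, 0.726, 0.0, -0.0]
ft_force: [-0.1, 0.7, -1.5]
width: 0.0256
grip_force: 50.0
```

Run:
```python
from h import *
s=read_state();print(s['ee_pos'],s['eef_rot'].round(3),s['width'],s['ft_force'].round(1))
im=find('scene',z=.018+s['ee_pos'][2]-.0052)
cv2.imwrite('pics/s3.png',im)
print('expected dot px',proj('scene',np.array([.594,.006,s['ee_pos'][2]+.0128])))
```

```text
[0.58966201 0.08424716 0.0534016 ] [ 0.687  0.726  0.    -0.   ] 0.025625964505686327 [-0.1  0.7 -1.5]
red px [255.7 205.6] area 191 pos [0.3543 0.0431] rect [356.1  42.9] [ 41.7 116.4] 86.2
red px [278.7 248.4] area 31 pos [0.6084 0.0467] rect [605.5  47.7] [ 8.7 62.5] 86.3
red px [259.8 252.8] area 215 pos [ 0.6076 -0.017 ] rect [605.8 -13. ] [71.  56.1] 1.0
red px [220.4 275.6] area 235 pos [ 0.6655 -0.1592] rect [ 664.5 -158.9] [51.9 65.9] 76.5
red px [263.1 327.7] area 667 pos [ 0.8969 -0.0943] rect [892.  -92.5] [ 39.6 199.1] 83.7
yel px [303.2 193.2] area 48 pos [0.3401 0.2358] rect [332.9 241.5] [22.6 81.6] 69.1
yel px [265.4 248.7] area 21 pos [0.5948 0.0057] rect [594.2   6.4] [16.8 14.7] 69.8
yel px [150.2 285.4] area 545 pos [ 0.6337 -0.3656] rect [ 639.6 -362.9] [ 69.1 127.2] 10.8
yel px [303.5 296.4] area 330 pos [0.83   0.0474] rect [827.3  47.6] [ 31.9 111.1] 90.0
yel px [310.9 320.8] area 34 pos [0.9188 0.0344] rect [918.2  35.9] [17.  39.4] 57.2
yel px [306.2 337.9] area 37 pos [0.9667 0.002 ] rect [963.2   5.5] [15.7 47.8] 68.8
expected dot px [np.float64(265.4062385177005), np.float64(248.49018895488263)]
```

The dot is at (0.595, 0.006), within 1 mm of the bed centre. I'll lower it, release and rise straight up.

>>> {"op": "carry_out", "data": {"deltas": [{"hand":15,"dp":[0,0,0.03],"spin":0},{"hand":15,"dp":[0,0,0.05],"spin":0},{"hand":15,"dp":[0,0,0.065],"spin":0},{"hand":15,"dp":[0,0,0.072],"spin":0},{"hand":15,"dp":[0,0,0.072],"spin":0},{"hand":15,"dp":[0,0,0.072],"spin":0},{"hand":50,"dp":[0,0,0.072],"spin":0},{"hand":50,"dp":[0,0,0.072],"spin":0},{"hand":50,"dp":[0,0,0.072],"spin":0},{"hand":50,"dp":[0,0,0.072],"spin":0},{"hand":50,"dp":[0,0,0.072],"spin":0}]}}

```text
time: 24.5
ee_pos: [0.5903, 0.0833, 0.0359]
eef_rot: [0.687, 0.726, 0.0, 0.0]
ft_force: [0.4, 0.4, 0.9]
width: 0.0489
grip_force: 0.0
```

>>> {"op": "carry_out", "data": {"deltas": [{"hand":50,"dp":[0.02,0,-0.1],"spin":0},{"hand":50,"dp":[0.05,0,-0.3],"spin":0},{"hand":50,"dp":[0.05,0,-0.5],"spin":0},{"hand":50,"dp":[0.05,0,-0.7],"spin":0},{"hand":50,"dp":[0.05,0,-0.9],"spin":0},{"hand":50,"dp":[0.05,0,-1],"spin":0},{"hand":50,"dp":[0.05,0,-1],"spin":0}]}}

```text
time: 25.2
ee_pos: [0.5908, 0.0967, 0.2901]
eef_rot: [0.687, 0.726, 0.002, 0.002]
ft_force: [0.3, 0.1, -0.3]
width: 0.0499
grip_force: 0.0
```

Run:
```python
from h import *
s=read_state();print(s['time'],s['ee_pos'],s['eef_rot'].round(3))
find('scene',z=.048)
find('wrist',z=.048,c=wcal())
# red grip point, lever up: press axes
u=np.array([np.cos(.057),np.sin(.057)]);o=np.array([.594,.006])
for th in (0,.42,.46,.5,.51):
    a=.5-th; r=.225; # pin z .085; top face ends at .097 => 12 mm above arm line
    px=.130-r*np.cos(a)-.012*np.sin(a); z=.085+r*np.sin(a)+.012*np.cos(a)
    print(th,'x',round(px,4),'world',(o+u*px).round(4),'z',round(z,4))
```

```text
25.2 [0.59084521 0.09666887 0.29014233] [0.687 0.726 0.002 0.002]
red px [255.7 205.6] area 191 pos [0.3297 0.0492] rect [331.6  49. ] [ 42.5 118.6] 86.2
red px [260.1 256.6] area 219 pos [ 0.6061 -0.0166] rect [605.6 -10.8] [70.4 61.2] 2.4
red px [220.4 275.6] area 234 pos [ 0.6469 -0.157 ] rect [ 645.8 -156.7] [52.9 67.1] 76.5
red px [263.1 327.7] area 671 pos [ 0.8828 -0.0909] rect [877.6 -89. ] [ 40.3 202.9] 83.7
yel px [293.4 190. ] area 271 pos [0.2809 0.2176] rect [255.4 222.2] [ 74.2 203.3] 85.5
yel px [265.9 253. ] area 26 pos [0.5956 0.0063] rect [594.9   6. ] [19.7 19.1] 34.4
yel px [149.8 285.6] area 539 pos [ 0.6146 -0.3684] rect [ 620.2 -364.6] [ 69.8 129.6] 10.8
yel px [303.6 296.6] area 334 pos [0.8152 0.0534] rect [815.4  53.9] [120.4  32.5] 0.1
yel px [310.1 320.7] area 79 pos [0.9038 0.0384] rect [901.7  37.4] [21.3 69.5] 59.7
yel px [304.  336.5] area 16 pos [0.9476 0.0034] rect [947.3   3.5] [48.7  0. ] 158.8
red px [281.5 236.8] area 1807 pos [0.5937 0.0238] rect [594.7  13.4] [54.9 82.3] 3.0
red px [229.3 321.1] area 454 pos [ 0.5307 -0.0982] rect [ 531.8 -100.4] [47.7 25.2] 79.7
yel px [26.6 44.7] area 2351 pos [0.3104 0.2264] rect [312.7 222.9] [59.4 67.2] 86.6
yel px [287.  250.8] area 32 pos [0.6015 0.0057] rect [600.6   6.8] [12.  24.4] 6.2
0 x -0.0732 world [0.5209 0.0018] z 0.2034
0.42 x -0.0952 world [0.4989 0.0006] z 0.1149
0.46 x -0.0953 world [0.4989 0.0006] z 0.106
0.5 x -0.095 world [0.4992 0.0006] z 0.097
0.51 x -0.0949 world [0.4993 0.0006] z 0.0947
```

The dot is at (0.595, 0.006) and the blade is flat and square on the bed. Next I'll close the fingers and go above the grip.

>>> {"op": "carry_out", "data": {"deltas": [{"hand":10,"dp":[-0.1,-0.1,0],"spin":0},{"hand":0,"dp":[-0.25,-0.2,0],"spin":0},{"hand":0,"dp":[-0.364,-0.319,0],"spin":0},{"hand":0,"dp":[-0.364,-0.319,0],"spin":0},{"hand":0,"dp":[-0.364,-0.319,0.1],"spin":0},{"hand":0,"dp":[-0.364,-0.319,0.22],"spin":0},{"hand":0,"dp":[-0.364,-0.319,0.26],"spin":0},{"hand":0,"dp":[-0.364,-0.319,0.26],"spin":0},{"hand":0,"dp":[-0.364,-0.319,0.26],"spin":0}], "force": 10}}

```text
time: 26.2
ee_pos: [0.5151, 0.0009, 0.221]
eef_rot: [0.687, 0.726, 0.0, -0.0]
ft_force: [0.1, -0.5, -0.5]
width: 0.0007
grip_force: 0.0
```

Run:
```python
from h import *
s=read_state();print(s['time'],s['ee_pos'],s['width'],s['joint_positions'].round(2))
for X in((.516,.0015,.19),(.507,.001,.155),(.5,.0006,.125),(.499,.0006,.1),(.499,.0006,.0945)): tool(X)
```

```text
26.2 [0.51508056 0.00092177 0.22099128] 0.0006550658068443581 [ 0.79  0.2  -0.97  1.71  0.17  1.32 -0.16]
pos [0.5151 0.0009 0.221 ] dp [0.002  0.0038 0.124 ] spin 0
pos [0.5151 0.0009 0.221 ] dp [ 0.002  -0.0323  0.264 ] spin 0
pos [0.5151 0.0009 0.221 ] dp [ 0.0019 -0.0603  0.384 ] spin 0
pos [0.5151 0.0009 0.221 ] dp [ 0.002  -0.0643  0.484 ] spin 0
pos [0.5151 0.0009 0.221 ] dp [ 0.002  -0.0643  0.506 ] spin 0
```

>>> {"op": "carry_out", "data": {"deltas": [{"hand":0,"dp":[0,0,0.06],"spin":0},{"hand":0,"dp":[0,0,0.1],"spin":0},{"hand":0,"dp":[0,-0.005,0.14],"spin":0},{"hand":0,"dp":[0,-0.015,0.18],"spin":0},{"hand":0,"dp":[0,-0.025,0.22],"spin":0},{"hand":0,"dp":[0,-0.032,0.26],"spin":0},{"hand":0,"dp":[0,-0.042,0.3],"spin":0},{"hand":0,"dp":[0,-0.05,0.34],"spin":0},{"hand":0,"dp":[0,-0.06,0.38],"spin":0},{"hand":0,"dp":[0,-0.062,0.41],"spin":0},{"hand":0,"dp":[0,-0.064,0.44],"spin":0}]}}

```text
time: 27.3
ee_pos: [0.4984, -0.0005, 0.1107]
eef_rot: [0.687, 0.726, -0.001, -0.0]
ft_force: [-9.6, -1.5, 17.9]
width: 0.0002
grip_force: 8.5
```

>>> {"op": "carry_out", "data": {"deltas": [{"hand":0,"dp":[0,0,0.02],"spin":0},{"hand":0,"dp":[0,0,0.035],"spin":0},{"hand":0,"dp":[0,0,0.045],"spin":0},{"hand":0,"dp":[0,0,0.055],"spin":0},{"hand":0,"dp":[0,0,0.055],"spin":0},{"hand":0,"dp":[0,0,0.055],"spin":0}]}}

```text
time: 27.9
ee_pos: [0.4987, -0.0003, 0.0971]
eef_rot: [0.687, 0.726, -0.0, -0.0]
ft_force: [-4.8, -0.8, 7.2]
width: 0.0003
grip_force: 3.7
```

The force dropped to 7 N at z = 0.097, so the tongue has passed the catch. I'll push slightly more, then rise.

>>> {"op": "carry_out", "data": {"deltas": [{"hand":0,"dp":[0,0,0.006],"spin":0},{"hand":0,"dp":[0,0,0.01],"spin":0},{"hand":0,"dp":[0,0,0.01],"spin":0},{"hand":0,"dp":[0,0,0.01],"spin":0}]}}

```text
time: 28.3
ee_pos: [0.4988, -0.0003, 0.0959]
eef_rot: [0.687, 0.726, -0.001, 0.0]
ft_force: [-11.9, -1.1, 26.6]
width: 0.0003
grip_force: 13.1
```

>>> {"op": "carry_out", "data": {"deltas": [{"hand":0,"dp":[0,0,-0.02],"spin":0},{"hand":0,"dp":[0,0,-0.08],"spin":0},{"hand":0,"dp":[0,0,-0.2],"spin":0},{"hand":0,"dp":[0,0,-0.4],"spin":0},{"hand":0,"dp":[0,0,-0.6],"spin":0},{"hand":0,"dp":[0.2,0,-0.7],"spin":0},{"hand":0,"dp":[0.4,0,-0.7],"spin":0},{"hand":0,"dp":[0.6,0,-0.7],"spin":0},{"hand":0,"dp":[0.8,0,-0.7],"spin":0},{"hand":0,"dp":[0.8,0,-0.7],"spin":0}]}}

```text
time: 29.3
ee_pos: [0.4856, 0.2067, 0.2706]
eef_rot: [0.684, 0.73, 0.001, -0.001]
ft_force: [0.3, 0.8, 0.7]
width: 0.0002
grip_force: 0.0
```

Run:
```python
from h import *
s=read_state();print(s['time'],s['ee_pos'])
im=find('scene',z=.097)
a=cv2.resize(im[180:345,60:380],(776,400),interpolation=cv2.INTER_CUBIC)
cv2.imwrite('pics/fin.png',a)
```

```text
29.3 [0.48557796 0.20666015 0.27062229]
red px [254.3 226.7] area 130 pos [ 0.5098 -0.0056] rect [513.2  -5.2] [74.5 37.3] 3.6
red px [277.  251.4] area 55 pos [0.6536 0.0266] rect [654.2  27.3] [61.9 13.3] 4.6
red px [259.  257.7] area 182 pos [ 0.6619 -0.0342] rect [658.4 -30.8] [66.4 45.1] 2.4
red px [220.4 275.6] area 236 pos [ 0.6971 -0.1631] rect [ 696.1 -162.8] [50.2 63.8] 76.5
red px [263.1 327.6] area 660 pos [ 0.9209 -0.1002] rect [916.2 -98.5] [ 38.4 192.7] 84.1
yel px [292.9 186.8] area 459 pos [0.3284 0.1984] rect [334.9 196.5] [ 69.6 218.5] 86.3
yel px [301.9 203.6] area 16 pos [0.4421 0.1909] rect [441.4 191.7] [13.9 41.8] 20.0
yel px [150.3 285.2] area 529 pos [ 0.6654 -0.3625] rect [ 671.6 -360.3] [ 66.1 123.1] 10.8
yel px [303.5 296.5] area 331 pos [0.8565 0.0369] rect [855.1  37.2] [110.3  30.9] 0.1
yel px [311.4 314.2] area 19 pos [0.922  0.0338] rect [921.6  34.4] [13.4 20.9] 68.3
yel px [309.1 333.1] area 34 pos [0.9773 0.0052] rect [978.5   5.9] [12.7 46.7] 68.5
```

View pics/fin.png

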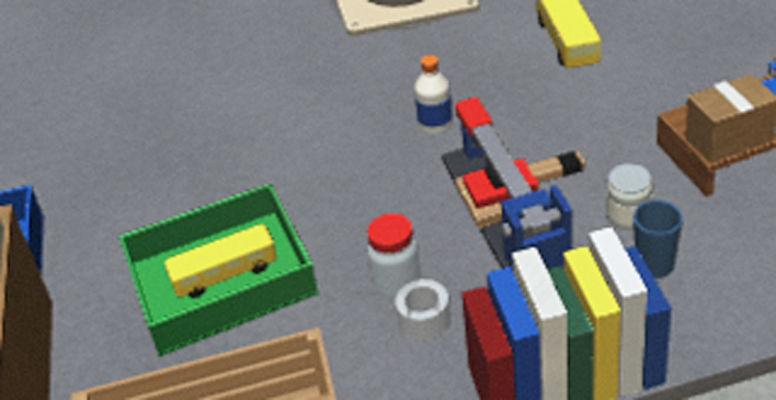

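The lever grip at (473,112) stays down without the arm, and the pad is on the red blade at (505,183). The bus stands in the bin at (220,260) and the bystanders look undisturbed. I'm handing in.

```bash
python3 -c "
from bench import *
print(close_job())"
```

```text
the job is handed in; nothing more can be done
None
```

I handed the job in at about 29 s: the bus is on its wheels in the bin, the paddle is flat and square with its dot within about 2 mm of the bed centre, and the lever stayed down on its catch after the arm let go. The pad's grip force and the judge's verdict were not shown to me.

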